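# Mount the faceplate on the engraver's rotary indexer

## Task

Pick up the blue faceplate lying on the table by its hex boss, put it over the central spigot of the grey rotary indexer, and turn it gently until its three holes find the three brass studs, then slide it down fully home, flat on the flange, and let go. Do not force it down on the studs while the holes are not lined up, do not jam the gripper into the indexer, and leave the other things on the counter where they are.

Things in the scene. Friction and masses are not known exactly. Their poses are not given: they have to be found in the camera images.
- faceplate_center (a point): Centre, half-way up, of the loose blue faceplate: disc 96 mm across, 8 mm thick, with an aluminium hex boss on top, 40 mm across flats, 30 mm high (38 mm in all: this point is 19 mm above the underside and 11 mm above the disc's upper face). z is up; x points at one hole. Starts flat on the table, left or right of the robot's midline, any yaw.
- faceplate: The faceplate, about 0.45 kg (0.36 to 0.56); origin at the centre of its underside, same axes. A 23 mm bore goes right through on the axis; three 13 mm holes go through the disc on a 33 mm radius, at 0, +120 and -120 degrees from x. The boss's flats face along 30, 90 and 150 degrees from x: jaws closing along one of these hold it squarely.
- flange_face (a point): Centre of the upper face of the aluminium flange (94 mm across) of the grey indexer, 80 mm above the table, z up. On it stand a steel spigot on the axis, 20 mm diameter, 30 mm high (top 4 mm tapered), and three brass studs, 10 mm diameter, 16 mm high, domed, evenly spaced on a 33 mm radius. This frame turns with the housing and does NOT tell the studs' angle.
- indexer: The fixed indexer, a 138 x 138 mm box; origin at the centre of its underside. Its brake holds the studs lightly (it slips at about 0.4 N m, so pressing hard while turning drags them along), at any angle, to be found by looking or by feel (pattern repeats every 120 degrees). Not lined up, the faceplate rests on the stud tips, underside 16 mm above the flange face, spigot 14 mm in the bore.
- spigot_tip (a point): Centre of the spigot's top, 30 mm above the flange face. Lined up within about 2 degrees, the faceplate slides down until its underside lies on the flange face (its centre point 19 mm above the face, the spigot's top then 8 mm below the boss's top). Until it is home, pushing between faceplate and indexer must stay below 60 N.
- tumbler: Bystander, leave alone: open steel cup 74 mm across, 110 mm high; origin at the centre of its underside.
- screwdriver: Bystander, leave alone: screwdriver 170 mm long, lying pointing away from the robot near the robot's midline, about 25 mm high; origin at the centre of its underside.
- coaster: Bystander, leave alone: flat wooden disc 90 mm across, 10 mm thick, no holes; origin at the centre of its underside.
- acrylic_sheet: Bystander, leave alone: yellow sheet 150 x 100 x 6 mm; origin at the centre of its underside.
- calculator: Bystander, leave alone: black calculator 160 x 80 x 18 mm; origin at the centre of its underside.
- mouse: Bystander, leave alone: black computer mouse 110 x 62 x 25 mm; origin at the centre of its underside.
- jar: Bystander, leave alone: amber jar 60 mm across, 70 mm high; origin at the centre of its underside.
- parts_bin: Bystander, leave alone: open red bin 110 x 90 x 45 mm; origin at the centre of its underside.

How it is judged:
On the way, in this order (a step that is already met when the one before it is completed fails the run):
1. the faceplate has been lifted clear of the table, its centre more than 80 mm up (height (world z) of faceplate_center above 0.08 m), for 0.1 s.
2. the faceplate has been put over the spigot, level, its axis within 4 mm of the spigot's and its underside below the spigot's top (horizontal distance between faceplate_center and flange_face below 0.004 m and z of faceplate_center in the frame of flange_face below 0.046 m and angle between faceplate_center's own z axis and vertical below 0.15 rad), for 0.1 s.
At the end, for the whole second after the job is handed in: the faceplate is home on the flange with the studs through its holes: its centre within 4 mm of the spigot axis and 16 to 21.5 mm above the flange face (19 mm when flush), tilted less than 0.04 rad, released and at rest (horizontal distance between faceplate_center and flange_face below 0.004 m and z of faceplate_center in the frame of flange_face between 0.016 and 0.0215 m and angle between faceplate_center's own z axis and vertical below 0.04 rad); the robot touches nothing.
It fails at once if the faceplate is pressed against spigot or studs with more than 60 N before it is home (its underside still more than 3 mm above the flange) (contact force between faceplate and indexer above 60 N and z of faceplate_center in the frame of flange_face above 0.022 m).
It fails at once if the robot itself presses on the indexer with more than 25 N (contact force between any of the fingers, the arm and indexer above 25 N).
It fails at once if another thing on the counter has been shifted by more than 30 mm (distance of any of tumbler, screwdriver, coaster, acrylic_sheet, calculator, mouse, jar, parts_bin from where it was at the start of the episode above 0.03 m).
It also fails if it takes over 72 s, if anything falls off the work surface, if the arm or the gripper's body presses on something with over 40 N, if the wrist force passes 120 N, or if a joint passes its speed limit or range.

## Robot

A 6-joint arm with a two-finger parallel gripper is mounted at the origin on the work surface. World frame = base frame: x ahead of the robot, y to its left, z up, the work surface at z = 0. Lengths are in m, angles in rad, forces in N, time in s.
With the tool pointing down it reaches from about 0.4 to 0.925 m from the base axis. Payload 3.4 kg.
Tool frame: the origin (TCP) lies on the centre line of the jaws, within the pads' length; the fingertips stand arm.tcp_to_tips ahead of it and the grasp point (between the pads) lies 3 mm ahead of it (arm.tcp_to_tips is the distance from the TCP to the fingertips, in m); z points along the fingers, y is the direction in which the jaws open and shut (so a half turn about z gives the same grasp; the last joint's range is limited). The gripper opens to 85 mm and grips with 20 to 120 N. Pads are 22 mm wide; open, the fingers measure 114 mm over their backs; the gripper's body (76 mm by 85 mm) begins 54 mm behind the grasp point. The pads swing forward as they close: fully open they stand 13 mm farther back than shut.
Start: joints at [1.095, 0.307, 1.506, -0, 1.328, -0.073], TCP at [0.225, 0.529, 0.253] pointing down, gripper open.
Joint ranges: [-3.12, 3.12], [-1.05, 2.28], [0.14, 2.33], [-1.42, 4.57], [0.1, 2.73], [-2.68, 2.68]. Speed limits (rad/s): [2.57, 2.57, 3.14, 3.14, 3.14, 3.14].

## Interface

Orientations are given as a rotation vector (axis times angle).
In Python, from workcell import arm gives the robot as it stands. Calls block until the motion is done:
- arm.movep(position, orientation): joint-space move of the TCP to a pose.
- arm.line_to(position, frame=None, rate=0.15): straight line of the TCP; frame=None keeps the orientation; rate is the mean speed in m/s.
- arm.set_joints(angles): joint-space move.
- arm.grip(opening): opening from 0.0 (shut) to 1.0 (fully open); the grip force is fixed at half the most; returns when the fingers have stopped.
- arm.sleep(seconds).
- arm.inverse_kinematics(position, orientation): joint angles nearest the present ones, or None.
- arm.read_camera(name): name is "scene" or "top" or "wrist"; returns a dict with "frame" (400x640x3 uint8, red, green, blue), "vertical_fov" (degrees; the focal length in pixels is half the picture's height over the tangent of half this angle, whatever the lens; pixels are square), "cx", "cy" (the principal point, pixels), "k1" (the pictures are not rectified: a ray, as slopes to the right and down, at radius r is drawn at 1 + k1 r^2 times it, then the intrinsics apply), "rvec" (rotation vector, rad) and "tvec" (3), from world to camera coordinates, as OpenCV has them; the wrist camera has in their place "hand_eye" (4x4, takes a point from camera to tool coordinates, whose origin is the TCP and whose axes are the flange's). Camera axes: x right, y down, z forward; pixel columns grow to the right and rows downward; lengths in m; the calibration is good to about 2 mm. A picture is of the moment at which its call begins: read the wrist's pose just before it. There is no depth.
A pose or a line that the arm cannot do raises arm.Unreachable and nothing moves.
- arm.finish_job(): hands the job in, once; it reports no verdict.
Readings, each from a call of its own:
- arm.get_clock(): time.
- arm.get_q(): joint angles.
- arm.get_joint_vel(): joint speeds.
- arm.get_joint_efforts(): joint torques, N m.
- arm.get_position(): TCP position.
- arm.get_eef_rot(): TCP orientation.
- arm.get_contact_force(): force on the tool from outside, world axes, zero at the start.
- arm.get_wrist_torque(): the same for the moment, N m.
- arm.get_width(): opening from 0.0 (shut) to 1.0 (fully open).
Only numpy, scipy, OpenCV 4.12 (cv2) and the standard library are available. Lean on these libraries where they do the work, as an engineer would, in place of code of your own. Each camera call takes 0.05 s, during which the arm holds its last target.

## Working session

There is one attempt and no reset: what is moved stays moved. The work goes in short steps, each a Python script; the robot and the scene stay as the last script left them, time stands still between calls to the robot, and variables do not carry over. Pictures are saved under pics/ and viewed, and the job is handed in when it is done.

```bash
mkdir -p pics; ls
python3 - <<'E'
from workcell import arm
import cv2
print(arm.get_clock(), arm.tcp_to_tips, arm.get_position(), arm.get_eef_rot())
for n in ("scene","top","wrist"):
    c=arm.read_camera(n); cv2.imwrite(f"pics/a_{n}.png",c["frame"][:,:,::-1])
    print(n,{k:v for k,v in c.items() if k!="frame"})
E
```

```text
pics
0.0 0.022 [0.22512946 0.52839912 0.2523784 ] [-6.28425766e-01 -3.07750379e+00  3.05063935e-03]
scene {'vertical_fov': 49.400439315417366, 'cx': 321.90171252161474, 'cy': 202.40442528503405, 'k1': -0.09239060137190752, 'rvec': array([ 2.38495048,  0.88484224, -0.28070438]), 'tvec': array([-0.45294823, -0.27914366,  1.7386123 ])}
top {'vertical_fov': 46.58554949874981, 'cx': 315.4711223185141, 'cy': 198.30857990608635, 'k1': -0.0328256808691073, 'rvec': array([ 2.17136847, -2.11246341,  0.17032572]), 'tvec': array([-0.02755008,  0.60915196,  1.2458724 ])}
wrist {'vertical_fov': 66.13245094340348, 'cx': 324.6488196124503, 'cy': 195.63687695902405, 'k1': -0.04881776460284431, 'hand_eye': array([[ 5.49392266e-04, -9.56289217e-01, -2.92422011e-01,
         7.49203706e-02],
       [ 9.99999843e-01,  4.92904454e-04,  2.66850517e-04,
         4.53591651e-04],
       [-1.11050161e-04, -2.92422111e-01,  9.56289337e-01,
        -1.20353228e-01],
       [ 0.00000000e+00,  0.00000000e+00,  0.00000000e+00,
         1.00000000e+00]])}
```

View pics/a_top.png

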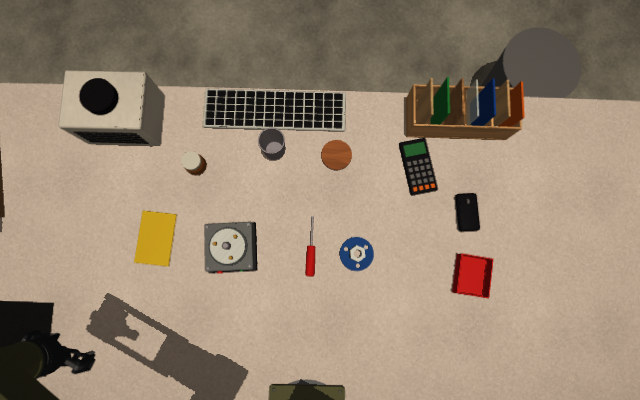

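View pics/a_scene.png

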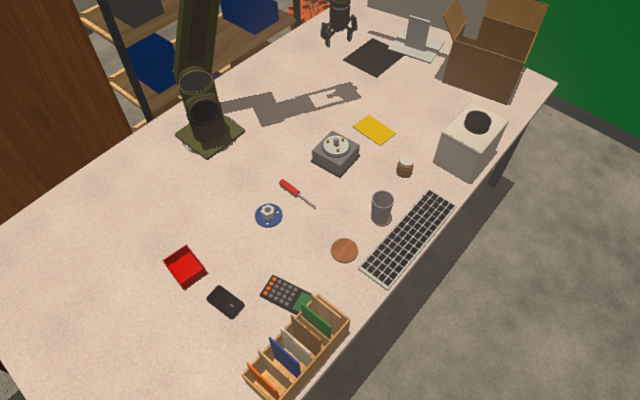

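View pics/a_wrist.png

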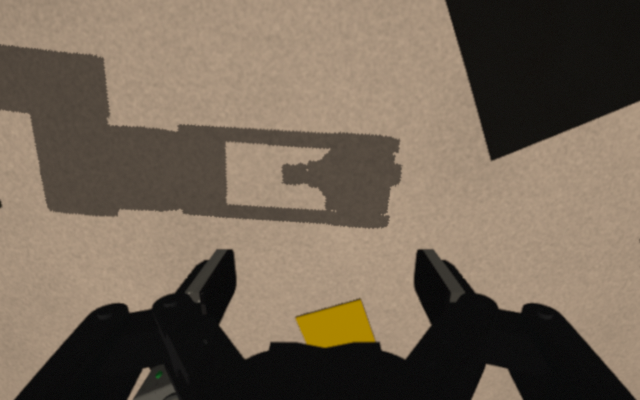

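The top view shows the faceplate at about (357,254), the indexer at (229,247) and the screwdriver at (311,250) between them. I'll measure from the top camera first, then refine with the wrist camera.

```bash
cat > h.py <<'E'
from workcell import arm
import numpy as np, cv2
from scipy.spatial.transform import Rotation as R
def K(c):
    h=c["frame"].shape[0]; f=h/2/np.tan(np.radians(c["vertical_fov"])/2)
    return np.array([[f,0,c["cx"]],[0,f,c["cy"]],[0,0,1]])
def grab(n,save=None):
    p=np.array(arm.get_position()); r=R.from_rotvec(arm.get_eef_rot()).as_matrix()
    c=arm.read_camera(n)
    if n=="wrist":
        T=np.eye(4);T[:3,:3]=r;T[:3,3]=p
        M=T@c["hand_eye"]; c["Rwc"]=M[:3,:3]; c["o"]=M[:3,3]
    else:
        Rc=R.from_rotvec(c["rvec"]).as_matrix(); c["Rwc"]=Rc.T; c["o"]=-Rc.T@c["tvec"]
    if save: cv2.imwrite(f"pics/{save}.png",c["frame"][:,:,::-1])
    return c
def cast(c,uv,z):
    uv=np.asarray(uv,float).reshape(-1,1,2)
    # model: drawn = ray*(1+k1 r^2), r undistorted => OpenCV k1
    n=cv2.undistortPoints(uv,K(c),np.array([c["k1"],0,0,0,0.])).reshape(-1,2)
    d=np.c_[n,np.ones(len(n))]@c["Rwc"].T
    return c["o"]+d*((z-c["o"][2])/d[:,2])[:,None]
def proj(c,P):
    P=np.asarray(P,float).reshape(-1,3); Rc=c["Rwc"].T
    return cv2.projectPoints(P,cv2.Rodrigues(Rc)[0],-Rc@c["o"],K(c),np.array([c["k1"],0,0,0,0.]))[0].reshape(-1,2)
def hsv(c): return cv2.cvtColor(c["frame"],cv2.COLOR_RGB2HSV)
def circ(P):  # lsq circle fit in xy
    A=np.c_[2*P[:,:2],np.ones(len(P))]; b=(P[:,:2]**2).sum(1)
    s=np.linalg.lstsq(A,b,rcond=None)[0]; return s[:2],np.sqrt(s[2]+s[0]**2+s[1]**2)
def down(yaw): return (R.from_euler('z',yaw)*R.from_euler('x',np.pi)).as_rotvec()
def contours(m,amin=20):
    return [k for k in cv2.findContours(m.astype(np.uint8)*255,cv2.RETR_EXTERNAL,cv2.CHAIN_APPROX_NONE)[0] if cv2.contourArea(k)>amin]
E
python3 - <<'E'
from h import *
print("yaw now",R.from_rotvec(arm.get_eef_rot()).as_matrix()[:,0])
for n in("top","scene"):
    c=grab(n);h=hsv(c)
    m=(h[...,0]>100)&(h[...,0]<125)&(h[...,1]>150)&(h[...,2]>50)
    for k in contours(m,200):
        ce,r=circ(cast(c,k,0.008)); print(n,"blue",k[:,0].mean(0),ce,r)
c=grab("top");h=hsv(c)
m=(h[...,1]<60)&(h[...,2]>150); m[:, :200]=0;m[:,265:]=0;m[:210]=0;m[290:]=0
for k in contours(m,200):
    ce,r=circ(cast(c,k,0.08)); print("flange",k[:,0].mean(0),ce,r)
print(cast(c,[[311,218],[310,275]],0.01))
E
```

```text
yaw now [-9.19974672e-01  3.91977792e-01  1.17221650e-04]
top blue [356.13186813 253.34065934] [ 0.4619614  -0.12943466] 0.045108902003166786
scene blue [153.5033557   61.88590604] [-0.57027707  0.13654457] 0.17330218176873446
scene blue [244.01948052  10.62337662] [-0.57193757  0.69606515] 0.12353262072080679
flange [232.98376623 250.27597403] [0.46127198 0.20899161] 0.10914018451685054
[[ 5.58472330e-01  3.50465232e-04  1.00000000e-02]
 [ 3.98178970e-01 -1.42166263e-03  1.00000000e-02]]
```

Run:
```python
from h import *
print(arm.inverse_kinematics([0.46,0.2,0.25],down(np.pi)), arm.inverse_kinematics([0.462,-.129,0.15],down(np.pi)))
arm.movep([0.46,0.2,0.25],down(np.pi)); arm.sleep(.2); print(arm.get_position(),arm.get_q())
grab("wrist","b_idx")
arm.movep([0.462,-.129,0.17],down(np.pi)); arm.sleep(.2); print(arm.get_position(),arm.get_q())
grab("wrist","b_fp"); print(arm.get_clock())
```

```text
[ 0.32589657  0.20720965  1.6587654   0.          1.2756176  -1.24489976] [-0.3603767   0.28582001  1.84314589  0.          1.01262675 -1.93117303]
[0.4597676  0.20086052 0.24999632] [ 3.27565646e-01  2.07363248e-01  1.65856612e+00  1.65349153e-04
  1.27560867e+00 -1.24470608e+00]
[ 0.46250065 -0.12802794  0.17032132] [-3.58243448e-01  2.60164196e-01  1.81659279e+00  2.17793007e-04
  1.06413889e+00 -1.93102283e+00]
3.575
```

View pics/b_idx.png

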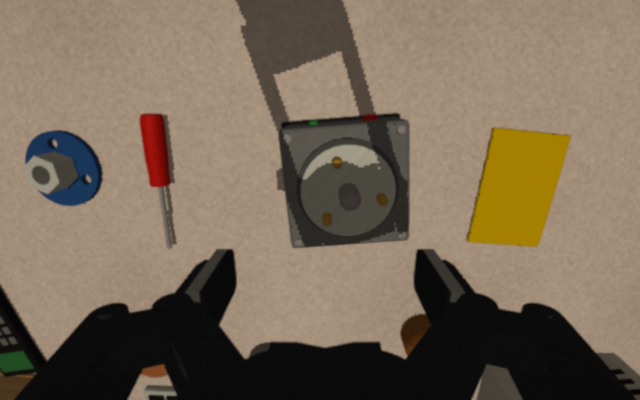

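View pics/b_fp.png

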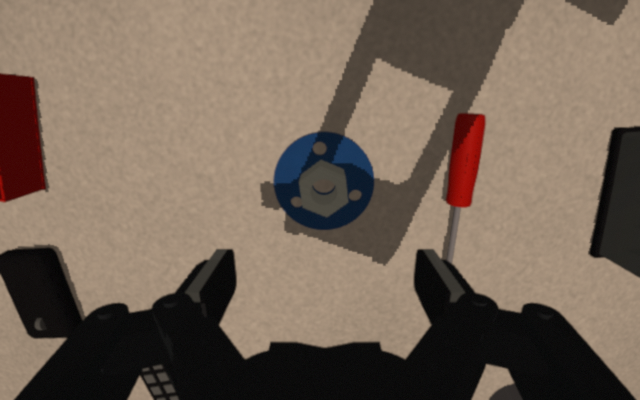

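Picture b_idx shows the flange around (348,188) with studs near (337,161), (382,199) and (327,218). Picture b_fp shows the disc at (324,180) with holes near (320,148), (355,195) and (296,202). Next I'll turn those into positions and yaw angles.

```bash
cat > meas.py <<'E'
from h import *
def fp(c,z=0.008,pr=True):
    h=hsv(c)
    m=((h[...,0]>98)&(h[...,0]<128)&(h[...,1]>110)&(h[...,2]>30)).astype(np.uint8)
    k=max(contours(m,300),key=cv2.contourArea)
    k=cv2.convexHull(k)
    full=np.zeros(m.shape,np.uint8);cv2.drawContours(full,[k],-1,255,-1)
    edge=np.argwhere(full-cv2.erode(full,np.ones((3,3),np.uint8)))[:,::-1]
    P=cast(c,edge,z); ce,r=circ(P)
    hol=(full>0)&(m==0); out=[]
    for q in contours(hol,8):
        M=cv2.moments(q); uv=np.array([M["m10"],M["m01"]])/M["m00"]; w=cast(c,uv,z)[0,:2]-ce
        out.append((uv.round(1),cv2.contourArea(q),np.hypot(*w),np.degrees(np.arctan2(w[1],w[0]))))
    return ce,r,out
def studs(c,z=0.096,ctr=None):
    h=hsv(c)
    m=(h[...,0]>12)&(h[...,0]<26)&(h[...,1]>125)&(h[...,2]>60)
    out=[]
    for q in contours(m,8):
        M=cv2.moments(q); uv=np.array([M["m10"],M["m01"]])/M["m00"]; w=cast(c,uv,z)[0,:2]
        if ctr is None or np.hypot(*(w-ctr))<.06: out.append((uv.round(1),cv2.contourArea(q),w))
    return out
E
python3 - <<'E'
from meas import *
c=grab("wrist"); ce,r,o=fp(c); print(ce,r,*o,sep="\n")
T=np.eye(4);T[:3,:3]=R.from_rotvec(down(np.pi)).as_matrix();T[:3,3]=[0.4597676,0.20086052,0.24999632]
M=T@c["hand_eye"]; d=dict(c,frame=cv2.imread("pics/b_idx.png")[:,:,::-1].copy(),Rwc=M[:3,:3],o=M[:3,3])
print("from idx pic",fp(d)[:2])
s=studs(d,ctr=np.array([.46,.2])); print(*s,sep="\n")
h=hsv(d); print(h[161,337],h[199,382],h[218,327], h[188,365],h[155,370])
E
```

```text
[ 0.46150252 -0.12850616]
0.04664727880340621
(array([323.8, 189.3]), 2386.5, np.float64(0.00638985939378335), np.float64(1.5094277721703853))
(array([319.3, 148. ]), 156.0, np.float64(0.03330246242837264), np.float64(-173.10947471446724))
from idx pic (array([ 0.46055169, -0.12443912]), np.float64(0.04694188132224905))
(array([326.8, 218.7]), 84.0, array([0.49199637, 0.20358236]))
(array([381.7, 199.1]), 92.0, array([0.47229555, 0.25501776]))
(array([336.6, 162.7]), 74.0, array([0.4377583 , 0.21224961]))
[ 19 197 136] [ 19 200  74] [ 19 196  73] [25 41 75] [ 22  42 158]
```

Run:
```python
from meas import *
import pickle
cs=[]
for i,(x,y,z) in enumerate([(0.44,0.2236,0.22),(0.49,0.2236,0.22)]):
    arm.movep([x,y,z],down(np.pi)); arm.sleep(.15)
    c=grab("wrist",f"c_idx{i}"); cs.append(c)
    for z in(.08,.096):
        s=studs(c,z,np.array([.467,.223])); P=np.array([w for _,_,w in s]); 
        if len(P)==3:
            m=P.mean(0); d=P-m; print(i,z,m,np.hypot(*d.T),np.degrees(np.arctan2(d[:,1],d[:,0])),[list(u) for u,_,_ in s])
pickle.dump(cs,open("idx.pkl","wb")); print(arm.get_clock())
```

```text
0 0.08 [0.47270767 0.22438102] [0.03374728 0.03383298 0.03374874] [ -39.21998046   80.86119076 -159.05333806] [[np.float64(303.4), np.float64(250.4)], [np.float64(362.5), np.float64(229.9)], [np.float64(312.5), np.float64(191.3)]]
0 0.096 [0.4661276  0.22431435] [0.03167182 0.03175225 0.0316732 ] [ -39.21998046   80.86119076 -159.05333806] [[np.float64(303.4), np.float64(250.4)], [np.float64(362.5), np.float64(229.9)], [np.float64(312.5), np.float64(191.3)]]
1 0.08 [0.47163775 0.22431741] [0.0337913  0.03386804 0.03378843] [ -39.1427267    80.93803725 -158.98960703] [[np.float64(301.5), np.float64(200.2)], [np.float64(364.0), np.float64(177.4)], [np.float64(311.1), np.float64(134.4)]]
1 0.096 [0.46812751 0.22428074] [0.03171229 0.03178431 0.0317096 ] [ -39.1427267    80.93803725 -158.98960703] [[np.float64(301.5), np.float64(200.2)], [np.float64(364.0), np.float64(177.4)], [np.float64(311.1), np.float64(134.4)]]
5.6833
```

View pics/c_idx0.png

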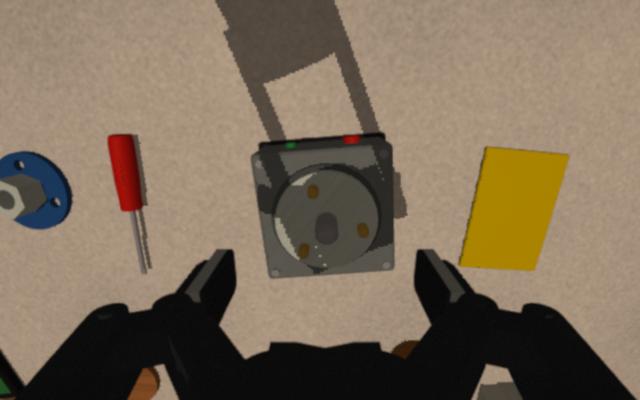

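View pics/c_idx1.png

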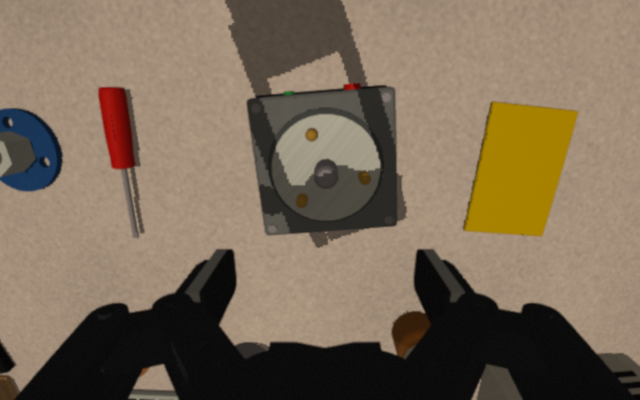

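Two views agree on the stud centre at about (0.4704, 0.2243), at an effective height of 86 mm and a radius of 33 mm. The stud angle is 80.9° mod 120. I'll cross-check it against the flange rim, with no robot time spent.

Run:
```python
from meas import *
import pickle
cs=pickle.load(open("idx.pkl","rb"))
for c in cs:
    g=cv2.cvtColor(c["frame"],cv2.COLOR_RGB2GRAY); e=np.argwhere(cv2.Canny(g,40,100))[:,::-1]
    P=cast(c,e,.08); ce=np.array([.4704,.2243])
    for w in (.006,.004,.003,.002):
        s=np.abs(np.hypot(*(P[:,:2]-ce).T)-.047)<w; ce,r=circ(P[s]); 
    print("rim",s.sum(),ce,r)
    # spigot: dark/grey blob edges at z=.11
    P=cast(c,e,.11); 
    c0=np.array([.4704,.2243])
    for w in (.005,.004,.003):
        s=np.abs(np.hypot(*(P[:,:2]-c0).T)-.010)<w; c0,r=circ(P[s]);
    print("spig",s.sum(),c0,r)
    v=proj(c,[[.4704,.2243,.11],[.4704,.2243,.08]]);print(v)
c=cs[1];cv2.imwrite("pics/crop1.png",cv2.resize(c["frame"][100:240,240:410,::-1],None,fx=4,fy=4,interpolation=cv2.INTER_CUBIC))
```

```text
rim 352 [0.46981395 0.2245689 ] 0.04725426054965245
spig 65 [0.46699593 0.22419321] 0.010412022503614865
[[326.19894938 235.88130423]
 [326.05891132 222.13234938]]
rim 402 [0.47007234 0.22419059] 0.04693438292054459
spig 109 [0.46702275 0.22416545] 0.010894909230298682
[[325.59823357 178.12703935]
 [325.51759196 169.92171123]]
```

View pics/crop1.png

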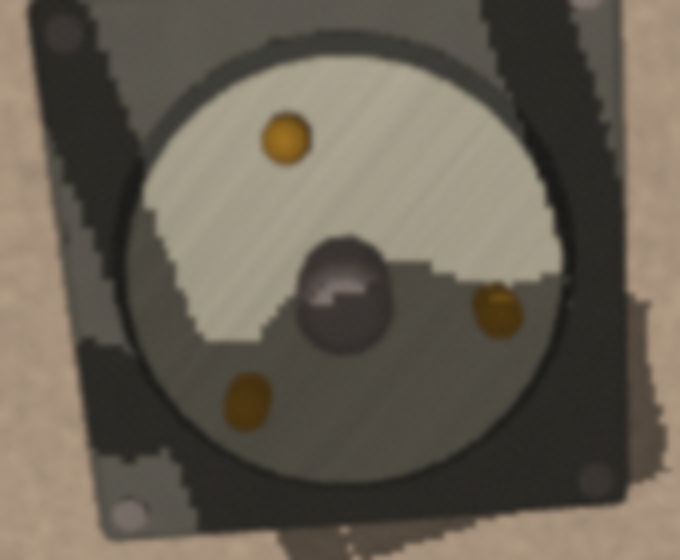

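Run:
```python
from meas import *
arm.movep([.4615+.05,-.1285,.16],down(np.pi)); arm.sleep(.15)
c=grab("wrist","d_fp"); ce,r,o=fp(c); print(ce,r,*o,sep="\n"); print(arm.get_clock())
cv2.imwrite("pics/d_crop.png",cv2.resize(c["frame"][60:260,220:430,::-1],None,fx=3,fy=3,interpolation=cv2.INTER_CUBIC))
import pickle; pickle.dump(c,open("fp.pkl","wb"))
```

```text
[ 0.46183312 -0.12852544]
0.04665156316568911
(array([322.9, 135.8]), 2723.5, np.float64(0.003977544889750143), np.float64(3.2555571555437433))
(array([318.2,  92.5]), 196.0, np.float64(0.032554691383464944), np.float64(-173.27534890713508))
7.225
```

View pics/d_crop.png

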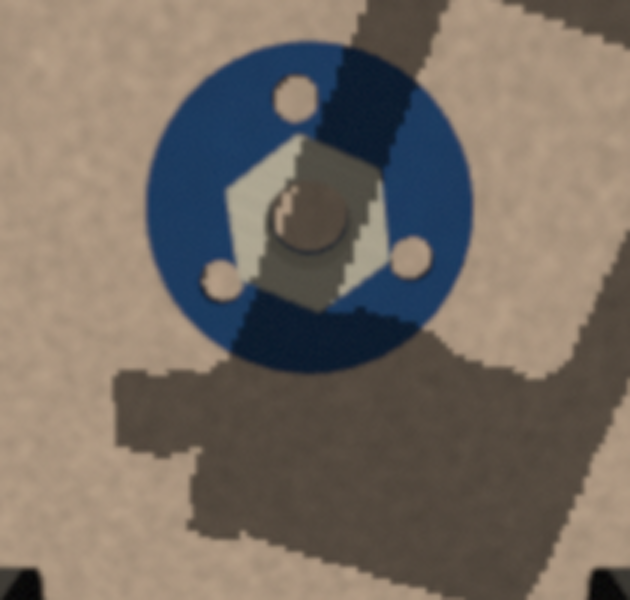

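The crop shows all three holes clearly, at (318,92), (357,146) and (294,153) in full-picture pixels. I'll take the yaw from all three together, then grasp and lift.

Run:
```python
from meas import *
import pickle
c=pickle.load(open("fp.pkl","rb"))
H=cast(c,[[318.2,92.5],[356.7,146.0],[293.7,153.3]],.008)[:,:2]; m=H.mean(0); d=H-m
a=np.degrees(np.arctan2(d[:,1],d[:,0])); print(m,np.hypot(*d.T),a)
t=np.degrees(np.angle(np.exp(3j*np.radians(a)).mean()))/3; print("yaw mod120",t)
y=(t+30)%60; 
# tool yaw near 180, jaw angle = yaw-90
yaw=min([t+30+60*k+90 for k in range(-6,7)],key=lambda v:abs(v-180)); print("tool yaw",yaw)
p=np.array([.4618,-.1285]); Q=down(np.radians(yaw))
arm.grip(1.0)
arm.movep([*p,.11],Q); arm.line_to([*p,.033],rate=.08); arm.sleep(.1)
print("down",arm.get_position(),arm.get_contact_force(),arm.get_width())
arm.grip(0.0); arm.sleep(.2); print("w",arm.get_width(),arm.get_position(),arm.get_contact_force(),arm.get_wrist_torque())
arm.line_to([*p,.13],rate=.1); arm.sleep(.2)
print("w",arm.get_width(),arm.get_position(),arm.get_contact_force(),arm.get_wrist_torque(),arm.get_clock())
grab("wrist","e_held")
```

```text
[ 0.46180669 -0.12834942] [0.03256935 0.03261264 0.0324881 ] [-172.97705896   66.81412865  -53.14765382]
yaw mod120 -53.103528256337576
tool yaw 186.89647174366243
down [ 0.4622307  -0.12865418  0.03351699] [ 0.04585951 -0.11400433  0.95859306] 0.9967094311422696
w 0.45403856087603567 [ 0.46201144 -0.12879821  0.03348469] [-1.19821354 -1.51457135  4.79313927] [-0.15469914  0.1488052   0.07341027]
w 0.4541017569185395 [ 0.46139421 -0.12835117  0.12936404] [-0.48457465  0.32827978 -5.6799257 ] [ 0.01398997 -0.01768633  0.0109937 ] 11.05
```

View pics/e_held.png

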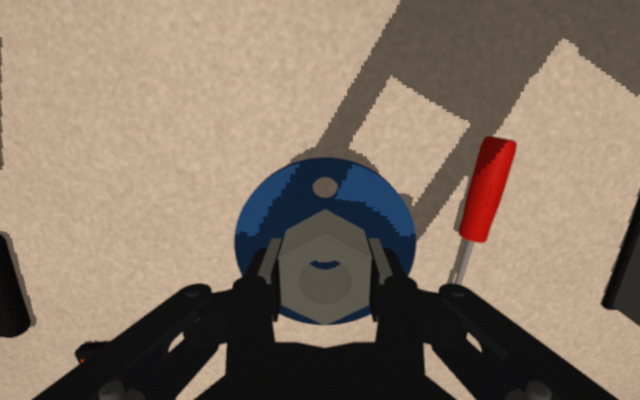

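Run:
```python
from meas import *
c=grab("wrist"); p=np.array(arm.get_position()); Rm=R.from_rotvec(arm.get_eef_rot()).as_matrix(); print("yaw",np.degrees(np.arctan2(Rm[1,0],Rm[0,0])), "tilt",Rm[:,2])
z=p[2]-.0335+.008
h=hsv(c); m=((h[...,0]>98)&(h[...,0]<128)&(h[...,1]>110)&(h[...,2]>30)).astype(np.uint8)
k=max(contours(m,1000),key=cv2.contourArea)[:,0]
k=k[(k[:,1]<240)]
# upper arc: outermost per angle
P=(cast(c,k,z)-p)@Rm; ce=np.array([0,0.])
s=np.ones(len(P),bool)
for w in(.006,.004,.003,.002):
    s=np.abs(np.hypot(*(P[:,:2]-ce).T)-.0478)<w; ce,r=circ(P[s])
print("disc in tool",s.sum(),ce,r)
hm=contours((m==0)[165:205,305:345],30)
for q in hm:
    M=cv2.moments(q);u=np.array([M["m10"],M["m01"]])/M["m00"]+[305,165]; print(u,cv2.contourArea(q),(cast(c,u,z)-p)@Rm)
```

```text
yaw -173.10392913387855 tilt [-9.31472866e-04  3.58731236e-04 -9.99999502e-01]
disc in tool 238 [0.00202989 0.00090301] 0.04649652893756769
[324.57662835 186.99425287] 435.0 [[0.03456195 0.00063424 0.02553078]]
```

Held squarely, with hole and disc within about 1–2 mm of the tool axis. I'll carry it above the spigot, turned to the stud angle, and cross-check the indexer centre with the top camera.

Run:
```python
from meas import *
c=grab("top"); g=cv2.cvtColor(c["frame"],cv2.COLOR_RGB2GRAY)
e=np.argwhere(cv2.Canny(g,40,100))[:,::-1]; P=cast(c,e,.08); ce=np.array([.470,.2243])
for w in (.006,.004,.003,.003):
    s=np.abs(np.hypot(*(P[:,:2]-ce).T)-.047)<w; ce,r=circ(P[s])
print("top rim",s.sum(),ce,r)
Q=down(np.radians(200.9))
p=arm.get_position(); arm.line_to([p[0],p[1],.165],rate=.15)
arm.movep([.470,.2243,.165],Q); arm.sleep(.3)
print(arm.get_position(),arm.get_contact_force(),arm.get_wrist_torque(),arm.get_width(),arm.get_clock())
c=grab("wrist","f_over"); grab("scene","f_scene"); grab("top","f_top")
```

```text
top rim 129 [0.47006665 0.22206512] 0.04662700939885193
[0.47038829 0.2234236  0.16506815] [ 0.37588348  0.27301123 -5.92667865] [0.07454538 0.01821274 0.00038093] 0.45541911061797435 13.2083
```

View pics/f_over.png

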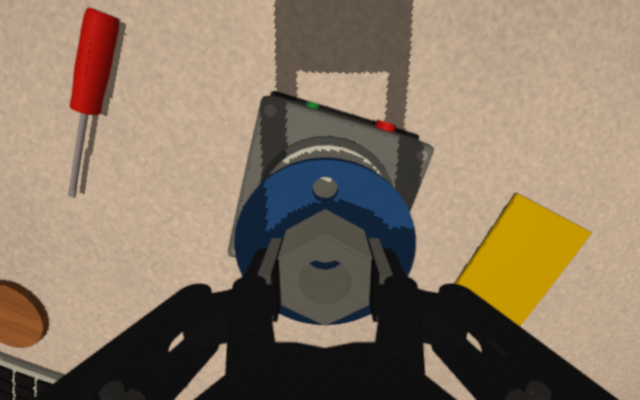

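View pics/f_scene.png

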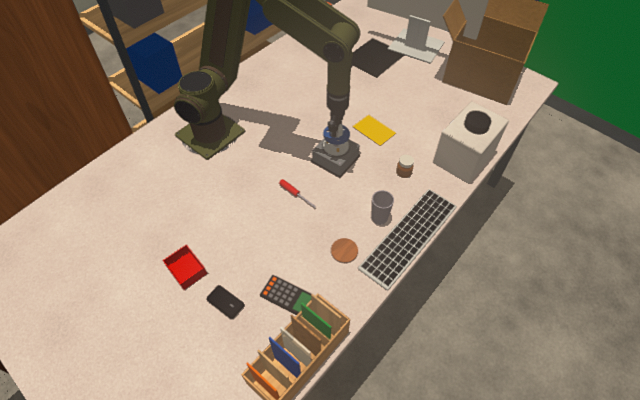

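The held plate sits over the indexer with a stud visible through the front hole. The two cameras disagree by about 1.3 mm in y, so I'll aim between them. I'll descend in guarded steps.

```bash
cat > desc.py <<'E'
from meas import *
def guarded(x,y,z0,z1,step=.001,lim=6,f0=None):
    f0=np.array(f0)
    z=z0
    while z>z1+1e-9:
        z=max(z-step,z1); arm.line_to([x,y,z],rate=.02)
        f=np.array(arm.get_contact_force())-f0; p=arm.get_position()
        print("cmd %.4f act %.4f %.4f %.4f  f"%(z,p[0],p[1],p[2]),f.round(1),np.round(arm.get_wrist_torque(),2))
        if np.abs(f).max()>lim: return z,f
    return z,f
E
python3 - <<'E'
from desc import *
arm.line_to([.470,.2244,.147],rate=.06); arm.sleep(.2)
f0=arm.get_contact_force(); print("f0",f0,arm.get_position())
print(guarded(.470,.2244,.147,.132,.001,6,f0),arm.get_clock())
E
```

```text
f0 [-0.14362337  0.87348329 -5.58270682] [0.47021958 0.22452937 0.14720655]
cmd 0.1460 act 0.4700 0.2244 0.1461  f [-0.1 -1.1  0.8] [-0.02  0.09  0.03]
cmd 0.1450 act 0.4699 0.2244 0.1450  f [-0.1 -0.8 -0. ] [-0.06 -0.   -0.01]
cmd 0.1440 act 0.4699 0.2244 0.1439  f [-0.5 -0.8  0.6] [-0.01 -0.01  0.01]
cmd 0.1430 act 0.4699 0.2244 0.1429  f [ 0.5 -0.6  0.8] [ 0.   -0.04  0.01]
cmd 0.1420 act 0.4699 0.2244 0.1419  f [-0.3 -1.2 -0.1] [ 0.03  0.02 -0.01]
cmd 0.1410 act 0.4699 0.2244 0.1409  f [ 0.3 -0.7  0.2] [ 0.01 -0.05 -0.  ]
cmd 0.1400 act 0.4700 0.2244 0.1399  f [ 1.  -1.   0.4] [ 0.04  0.05 -0.02]
cmd 0.1390 act 0.4699 0.2244 0.1389  f [ 0.  -0.9 -0. ] [ 0.    0.03 -0.03]
cmd 0.1380 act 0.4699 0.2244 0.1379  f [-0.1 -1.5 -0.3] [-0.07  0.01  0.  ]
cmd 0.1370 act 0.4699 0.2244 0.1369  f [ 1.  -1.8 -1. ] [ 0.    0.01 -0.03]
cmd 0.1360 act 0.4699 0.2244 0.1359  f [ 0.8 -1.4  0. ] [-0.   -0.01 -0.02]
cmd 0.1350 act 0.4699 0.2244 0.1349  f [ 1.  -1.2 -0.3] [0.06 0.04 0.01]
cmd 0.1340 act 0.4699 0.2244 0.1339  f [ 0.6 -1.7  0.2] [-0.05  0.    0.05]
cmd 0.1330 act 0.4699 0.2244 0.1330  f [ 0.1 -0.7  0.4] [-0.02 -0.    0.  ]
cmd 0.1320 act 0.4699 0.2244 0.1319  f [ 0.4 -0.4 -0.4] [-0.02  0.09  0.03]
(0.132, array([ 0.41120899, -0.42547276, -0.37416269])) 17.7583
```

It's on the spigot with no contact force, and the underside is now about 2.5 mm above the stud tips. Continuing down gently.

Run:
```python
from desc import *
f0=[-0.0,0.2,-5.7]
print(guarded(.470,.2244,.132,.1145,.001,6,f0),arm.get_clock())
```

```text
cmd 0.1310 act 0.4699 0.2244 0.1309  f [0.6 0.3 0.7] [-0.01  0.   -0.04]
cmd 0.1300 act 0.4699 0.2244 0.1299  f [ 0.1 -0.8 -0.7] [-0.02  0.02  0.03]
cmd 0.1290 act 0.4699 0.2243 0.1289  f [ 0.1  0.2 -0.1] [-0.01 -0.04  0.  ]
cmd 0.1280 act 0.4699 0.2244 0.1279  f [-0.5 -0.4  0.6] [-0.02 -0.03  0.02]
cmd 0.1270 act 0.4699 0.2244 0.1269  f [0.4 0.1 1. ] [ 0.   -0.03  0.01]
cmd 0.1260 act 0.4700 0.2244 0.1259  f [-0.  -0.6 -0.1] [ 0.02 -0.01 -0.03]
cmd 0.1250 act 0.4699 0.2244 0.1249  f [-0.   0.2  0.7] [ 0.   -0.02  0.01]
cmd 0.1240 act 0.4699 0.2244 0.1239  f [ 0.3 -0.2  0.2] [ 0.01 -0.01 -0.01]
cmd 0.1230 act 0.4699 0.2244 0.1229  f [-0.5 -0.1 -0.7] [-0.02 -0.02 -0.02]
cmd 0.1220 act 0.4699 0.2244 0.1219  f [-0.4  0.3  0.5] [-0.04  0.02 -0.05]
cmd 0.1210 act 0.4699 0.2244 0.1209  f [-0.3 -0.4 -0.1] [ 0.02 -0.04  0.01]
cmd 0.1200 act 0.4699 0.2244 0.1199  f [ 0.2 -0.8 -0.1] [ 0.   -0.01 -0.03]
cmd 0.1190 act 0.4699 0.2244 0.1189  f [ 0.8 -0.8  0.3] [-0.    0.01 -0.04]
cmd 0.1180 act 0.4699 0.2244 0.1179  f [-1.2  0.1  0.7] [-0.05 -0.02 -0.04]
cmd 0.1170 act 0.4699 0.2244 0.1169  f [ 0.2 -0.4  1.7] [-0.04 -0.01  0.03]
cmd 0.1160 act 0.4699 0.2244 0.1159  f [ 0.1 -0.5  0.5] [ 0.03 -0.    0.04]
cmd 0.1150 act 0.4699 0.2244 0.1149  f [-0.3  0.4 -0.2] [ 0.01 -0.05  0.04]
cmd 0.1145 act 0.4700 0.2244 0.1145  f [-0.6 -0.2  0.7] [ 0.01 -0.01 -0.  ]
(0.1145, array([-0.59282554, -0.15226924,  0.6939659 ])) 22.2583
```

The plate went past the stud tips with no force, so the holes are aligned. Next I'll touch down, look before letting go, then release.

Run:
```python
from desc import *
f0=[-0.0,0.2,-5.7]
print(guarded(.470,.2244,.1145,.1115,.0005,4,f0),arm.get_clock())
grab("wrist","g_home")
```

```text
cmd 0.1140 act 0.4700 0.2244 0.1140  f [ 0.4 -0.9  1.7] [ 0.02 -0.02 -0.03]
cmd 0.1135 act 0.4701 0.2244 0.1135  f [ 0.5 -0.2  0.9] [-0.03  0.01  0.02]
cmd 0.1130 act 0.4701 0.2244 0.1135  f [-1.7 -0.1  6.5] [-0.22  0.14  0.03]
(0.113, array([-1.7066186 , -0.08043754,  6.45246492])) 23.0083
```

View pics/g_home.png

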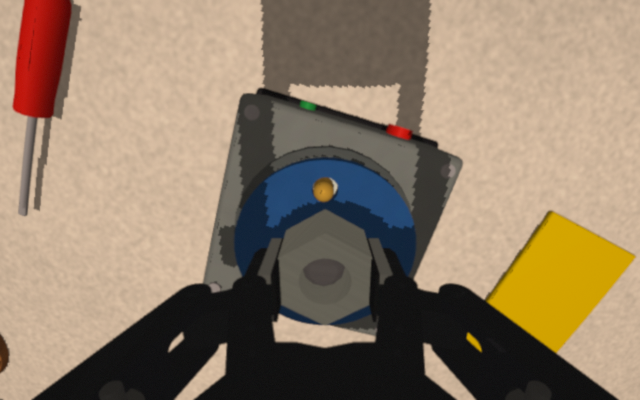

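Contact came at TCP z = 0.1135, exactly where flush is expected (flange at 0.080 plus the 0.0335 grasp offset). The stud stands through the front hole at (324,188) and the spigot top shows in the bore at (322,271). Releasing.

Run:
```python
from desc import *
arm.grip(0.8); arm.sleep(.2); print(arm.get_width(),arm.get_contact_force())
arm.line_to([.470,.2244,.19],rate=.08)
arm.movep([.52,.2244,.235],down(np.pi)); arm.sleep(.3)
c=grab("wrist","h_end"); print(arm.get_contact_force(),arm.get_clock())
ce,r,o=fp(c,.088); print(ce,r,*o,sep="\n")
print("if unseated z=.104:",fp(c,.104)[1])
grab("top","h_top");grab("scene","h_scene")
cv2.imwrite("pics/h_crop.png",cv2.resize(c["frame"][60:260,220:430,::-1],None,fx=3,fy=3,interpolation=cv2.INTER_CUBIC))
```

```text
0.7992512170772039 [-0.19075986 -0.35737433  0.53057534]
[0.77513072 0.26402057 0.34383314] 25.525
[0.46990991 0.22505156]
0.04743020966394448
(array([326.1, 138.8]), 2856.0, np.float64(0.004195951952881799), np.float64(11.747526428685545))
(array([311.4,  96.8]), 209.5, np.float64(0.03266416377920077), np.float64(-159.42739251506512))
if unseated z=.104: 0.04458325568480769
```

View pics/h_crop.png

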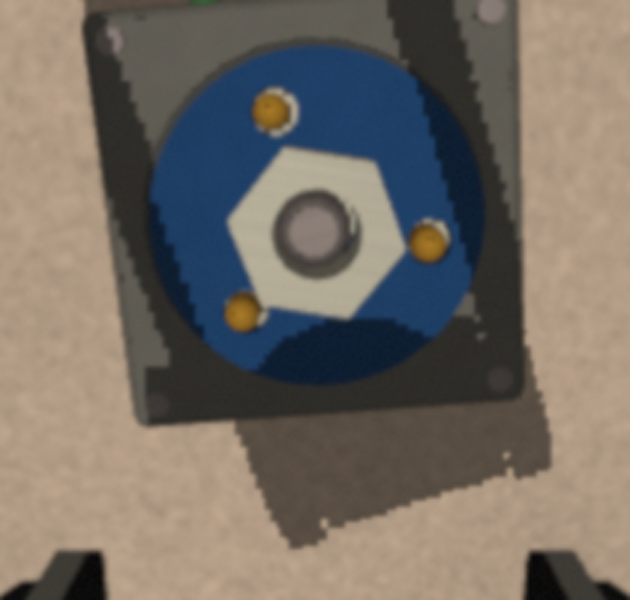

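View pics/h_scene.png

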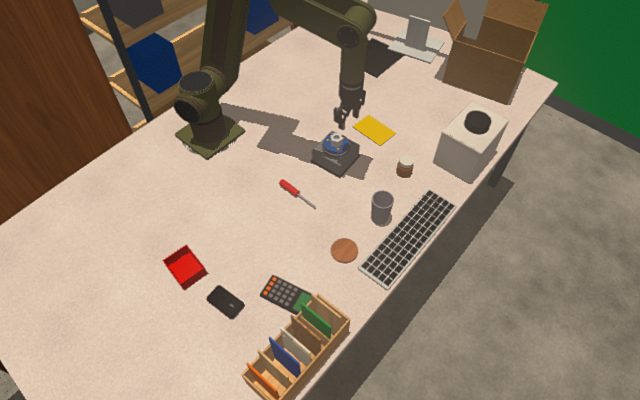

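All three studs stand through their holes, at crop positions (272,112), (428,243) and (243,313). The spigot is in the bore, the disc lies flat, the bystanders haven't moved, and the gripper is clear.

Run:
```python
from workcell import arm
arm.finish_job(); print(arm.get_clock())
```

```text
the job is handed in; nothing more can be done
the job is handed in; nothing more can be done
```

The faceplate is on the indexer, fully home with all three studs through its holes, and released; I handed the job in at about 26 s. `finish_job` gives no verdict, so the result rests on my own checks.

**What I did:**
- I picked the plate up squarely by the hex boss and carried it over the spigot.
- I turned it 14° to the stud angle seen by the wrist camera, before lowering it. No searching turn was needed.
- I lowered it in 0.5–1 mm force-checked steps. It passed the stud tips with force changes of 2 N or less, within the sensor noise.

**Last checks:**
- **Seating:** the plate touched down with about 6.5 N at TCP z = 0.1135 m, exactly the flush height expected from the grasp.
- **Size and position:** after release the disc measured 47.4 mm radius when assumed flush (true 48 mm; it would read 44.6 mm if resting on the studs). Its centre was at (0.4699, 0.2251), within 1 mm of the flange rim I measured.
- **Surroundings:** in the final scene picture nothing else had visibly moved. The gripper was clear, and the wrist read under 1 N.

**Disagreements:** the top camera put the indexer's y about 2 mm lower than the wrist camera. Measured relative to the plate, that gap was 1.3 mm. I meant to aim between the two, but the arm settled at the wrist camera's value, and the plate went on without side load.

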